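# Close and hold the ring-flattening jig on a jeweller's bench

## Robot

A 7-joint arm with a two-finger parallel gripper is mounted at the origin on the work surface. World frame = base frame: x ahead of the robot, y to its left, z up, the work surface at z = 0. Lengths are in m, angles in degrees, forces in N, time in s.
With the tool pointing down it reaches from about 0.425 to 0.875 m from the base axis. Payload 4.7 kg.
Tool frame: the origin (TCP) lies on the mounting face of the last link; the fingertips stand 182 mm ahead of it and the grasp point (between the pads) lies 164 mm ahead of it; z points along the fingers, y is the line along which they close (so a half turn about z gives the same grasp; the last joint's range is limited). The gripper opens to 87 mm and grips with 3 to 60 N. Pads are 19 mm wide; open, the fingers measure 117 mm over their backs; the gripper's body (75 mm by 190 mm) begins 51 mm behind the grasp point.
Start: joints at [-65.77, 18.392, -4.016, 83.108, 1.295, 78.541, -3.26], TCP at [0.258, 0.596, 0.405] pointing down, gripper open.
Joint ranges: [-163.93, 163.93], [-17.29, 119.83], [-79.2, 71.16], [3.27, 140.29], [-89.18, 269.18], [5.43, 117.66], [-154.24, 154.24]. Speed limits (degrees/s): [147.25, 147.25, 180, 180, 180, 180, 180].

## Interface

Orientations are given as [roll, pitch, yaw] about the fixed x, y, z axes, in that order (R = Rz(yaw) Ry(pitch) Rx(roll)).
In Python, from cell import env gives the robot as it stands.
- The arm moves only by the tool servo_tool, never from a script. Its argument "plan" is a list of rows, each an object with "xyz": the shift along the tool's x, y, z in cm, a list of three; "twist": the turn, a rotation vector about the tool's x, y, z in degrees, a list of three; "jaw": the closure, from 0 (fully open) to 1 (shut). In form: [{"xyz": [x, y, z], "twist": [wx, wy, wz], "jaw": jaw}, ...]. A call has 1 to 10 rows; each row is the pose to reach, as a shift and turn from the pose commanded when the call began, along the tool's axes at that moment; what a row does not reach only later rows make up. A row lasts 1/12 s, in which the tool goes at most 41.7 mm and 7.16 degrees, less where a joint would pass 70% of its speed; a pose out of reach is approached as far as the arm can. A call with a gripper value outside its range is refused whole. The fingers move at their own pace and stop on an object; "newtons" is the grip in N (left out, the last holds). Time passes only in rows, so rows that repeat a pose let the fingers close. It gives the time, the measured TCP pose, the force, the opening and the grip force at its end, in the units of the state.
- env.get_obs(): the state, without advancing time (a new reading comes with each control period).
- env.read_camera(name): name is "side" or "top"; returns a dict with "img" (480x640x3 uint8, red, green, blue), "camera_matrix" (3x3 intrinsics, pixels), "R" (3x3) and "t" (3): a world point X has camera coordinates R X + t. Camera axes: x right, y down, z forward; pixel columns grow to the right and rows downward; lengths in m; the calibration is good to about 2 mm. A picture is of the moment at which its call begins. There is no depth.
- env.sign_off(): hands the job in; it is judged then, once.
The state is a dict: "time_s": time; "qpos": joint angles; "joint_velocities": joint speeds; "effort": joint torques, N m; "tool_pos": TCP position; "tool_rot": TCP orientation; "force": force on the tool from outside, world axes, zero at the start; "wrist_torque": the same for the moment, N m; "grip_width": finger opening in m; "grasp_force": force on a finger pad.
Only numpy, scipy, OpenCV 4.12 (cv2) and the standard library are available. Lean on these libraries where they do the work, as an engineer would, in place of code of your own. Each camera call takes 0.05 s, during which the arm holds its last target. There are 200 camera calls.

## Task

Flatten the brass ring that lies in the jig: take the aluminium cover by its wooden grip, set it over the ring square with the jig, and slide it along the jig until its hidden socket drops onto the jig's locating pin, which may be set anywhere along its slot. Then press the cover fully down against the springs, to the stop, and finish while still holding it pressed down (do not let it go); leave the other things on the bench where they are.

Things in the scene. Friction and masses are not known exactly. Their poses are not given: they have to be found in the camera images.
- jig: Dark steel jig, fixed to the bench. Base 100 (x) x 80 (y) x 24 mm high; origin under its centre, on the bench, z up. On springs above it a steel pad 72 (x) x 52 (y) x 8 mm, top at 40 mm. A fixed upright pin, 10 mm diameter, stands in the pad's slot up to 50 mm above the bench, its top 3 mm tapering to 5 mm. The pin is on the jig's x axis, at an unknown place within 8 mm of the centre.
- pad (a joint): How far the jig's sprung pad is pressed down: 0 m up, 0.005 m fully down on its stop. The springs carry the cover's own weight; the pad starts to move at about 6 N in all and is on the stop at about 10 N in all, the weight of the cover included.
- blank: Flat brass ring, 44 mm outside, 18 mm hole, 3 mm thick, about 30 g, loose on the jig's pad around the pin: its top is 43 mm above the bench, the pin stands 7 mm above it. It has 4 mm of play, so its centre is only roughly at the pin. Origin at the centre of its underside.
- cover: Aluminium plate 70 (x) x 50 (y) x 20 mm thick, 170 to 350 g, flat on the bench; on its top centre a dark wooden grip bar 48 (x) x 24 (y) x 30 mm high (50 mm overall). Origin at the centre of its underside, z up. Hidden there, at the centre, a blind round socket, 12 mm diameter, 16 mm deep. Either way round fits. On the pin its underside rests on the ring 43 mm above the bench, pressed down 38 mm.
- dish: Bystander: wooden bowl, 96 mm across, 26 mm high; origin under its centre.
- jar_a: Bystander: small clear jar, 34 mm across, 36 mm high; origin under its centre.
- jar_b: Bystander: the same kind of small clear jar, 34 mm across, 36 mm high; origin under its centre.
- bench_block: Bystander: bright steel bench block 60 x 60 x 20 mm; origin under its centre.
- hammer: Bystander: hammer lying flat, 220 mm long along its x.
- graver: Bystander: handled hand tool lying flat, 160 mm long along its x.
- mandrel: Bystander: upright tapered steel ring mandrel on a 70 mm round foot, 130 mm high; origin under its centre.

How it is judged:
By the outcome, as a careful person would: the job done as asked, in the order asked, and still so for the second after the job is handed in, while the arm keeps its last pose, push and grip.
It also fails if it takes over 48 s, if anything falls off the work surface, if the arm or the gripper's body presses on something with over 40 N, if the wrist force passes 120 N, or if a joint passes its speed limit or range.

## Working session

There is one attempt and no reset: what is moved stays moved. The work goes in short steps, Python scripts to look and compute and a tool call to move; the robot and the scene stay as the last step left them, time stands still between calls to the robot, and variables do not carry over. Pictures are saved under pics/ and viewed, at most 10 in all, crops included, and the job is handed in when it is done.

Besides the shell and the picture viewer there is one more tool, called after "Emit:" in YAML: its name, and indented under it one key for each argument. servo_tool: Moves the arm, as the interface text tells. Its arguments: {"type":"object","properties":{"plan":{"type":"array","items":{"type":"object","properties":{"xyz":{"type":"array","items":{"type":"number"}},"twist":{"type":"array","items":{"type":"number"}},"jaw":{"type":"number"}}}},"newtons":{"type":"number"}},"required":["plan"]}

```bash
mkdir -p pics; ls
cat > h.py <<'E'
import numpy as np, cv2
from cell import env
def snap(name, fn):
    c=env.read_camera(name); cv2.imwrite(f'pics/{fn}.png', c['img'][:,:,::-1]); np.savez(f'pics/{fn}.npz',K=c['camera_matrix'],R=c['R'],t=c['t']); return c
def ray(fn,uv,z):
    d=np.load(f'pics/{fn}.npz'); C=-d['R'].T@d['t']; v=d['R'].T@np.linalg.inv(d['K'])@np.array([uv[0],uv[1],1.]); return C+v*(z-C[2])/v[2]
def proj(fn,X):
    d=np.load(f'pics/{fn}.npz'); p=d['K']@(d['R']@np.array(X)+d['t']); return p[:2]/p[2]
def crop(fn,out,x0,y0,w,h,s):
    im=cv2.imread(f'pics/{fn}.png')[y0:y0+h,x0:x0+w]; cv2.imwrite(f'pics/{out}.png',cv2.resize(im,None,fx=s,fy=s,interpolation=cv2.INTER_CUBIC))
E
python3 - <<'E'
from h import *
for n in ('side','top'):
    snap(n,n+'1'); d=np.load(f'pics/{n}1.npz'); print(n,-d['R'].T@d['t'],d['K'][0,0])
print(env.get_obs())
E
```

```text
pics
side [ 0.13212874 -0.65941254  0.95132378] 521.2209656050163
top [ 0.44379025 -0.02652484  1.00558294] 467.8245721824121
{'time_s': 0.1, 'qpos': array([-65.76789225,  18.43550824,  -4.01367705,  83.16819353,
         1.29498591,  78.53982748,  -3.25950034]), 'joint_velocities': array([ 0.06053813, -0.21637999, -0.01373355, -0.13964404, -0.06147572,
       -0.05369982, -0.00562315]), 'effort': array([-1.03146423e-03, -4.92572951e+01, -4.06069402e-01, -3.13393199e+01,
       -6.40907488e-02,  3.95360647e-02,  6.62878324e-05]), 'tool_pos': array([0.25837374, 0.59624751, 0.40376   ]), 'tool_rot': array([-1.79901692e+02,  5.97959155e-03,  1.56576235e+02]), 'force': array([ 0.10694471,  0.24220107, -0.24533272]), 'wrist_torque': array([ 0.05739598, -0.00019487, -0.00874317]), 'grasp_force': 0.0, 'grip_width': 0.08697811257970293}
```

View pics/top1.png

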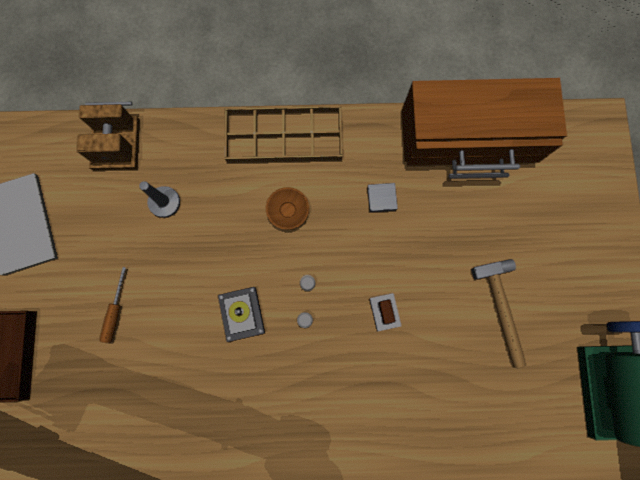

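View pics/side1.png

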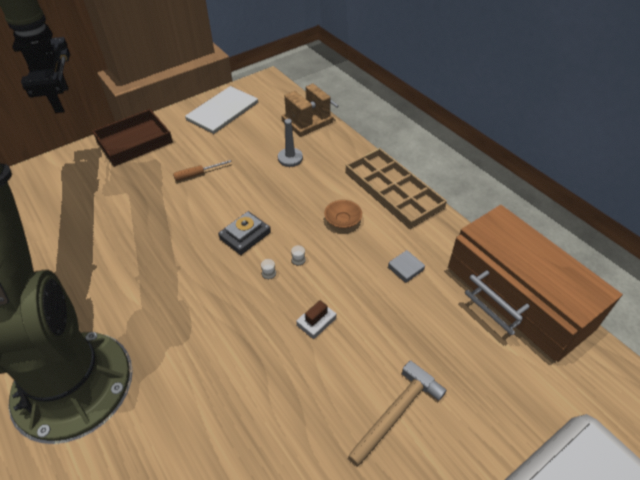

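Top view: the jig is at about (241,313) and the cover at (386,312). The jars are between them at (307,283) and (305,320), and the dish is at (288,209). I'll enlarge the jig and cover next.

Run:
```python
from h import *
a=cv2.imread('pics/top1.png'); b=cv2.imread('pics/side1.png')
f=lambda im,x,y,w,h,s: cv2.resize(im[y:y+h,x:x+w],None,fx=s,fy=s,interpolation=cv2.INTER_CUBIC)
A=np.vstack([np.hstack([f(a,212,280,60,70,6),f(a,362,284,50,56,7.5)[:420,:375]]) ])
cv2.imwrite('pics/c1.png',A)
B=np.hstack([f(b,212,205,65,50,6),f(b,290,295,50,50,6)])
cv2.imwrite('pics/c2.png',B); print(A.shape,B.shape)
```

```text
(420, 735, 3) (300, 690, 3)
```

View pics/c1.png

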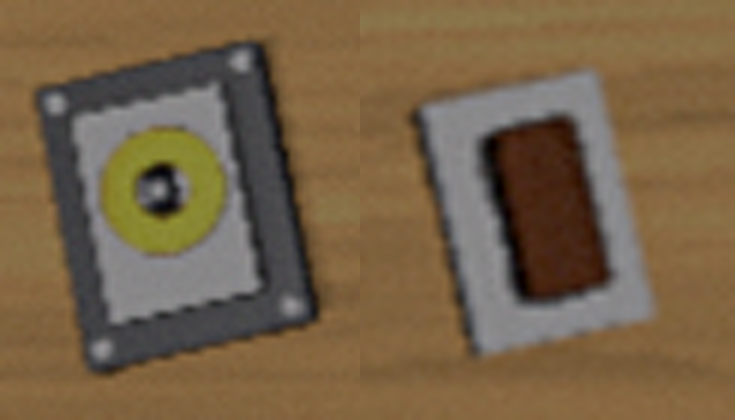

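View pics/c2.png

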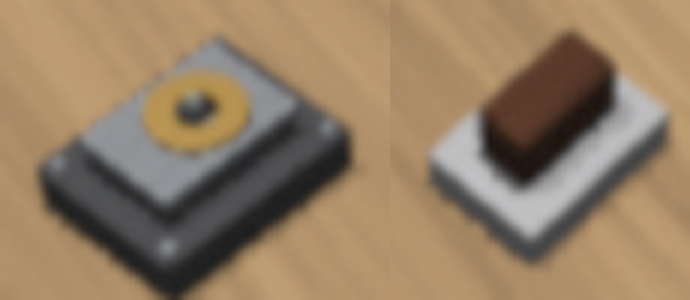

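Both crops are clear: the jig and cover have their long axes about 12° off the image vertical, and the pin tip is at c1 (158,188). I'll fit both poses by least squares over the two cameras.

```bash
cat > fit.py <<'E'
from h import *
from scipy.optimize import least_squares
def px(P,s,ox,oy,x0,y0): return (np.array(P,float)+.5-[ox,0])/s-.5+[x0,y0]
def q(a,b,z): return [(a,b,z),(a,-b,z),(-a,-b,z),(-a,b,z)]   # TL TR BR BL in top view
def fit(obs,p0):
    def w(p,m): c,s=np.cos(p[2]),np.sin(p[2]); return [p[0]+c*m[0]-s*m[1],p[1]+s*m[0]+c*m[1],m[2]]
    f=lambda p:np.concatenate([proj(v,w(p,m))-u for v,M,U in obs for m,u in zip(M,U)])
    r=least_squares(f,p0,loss='soft_l1'); return r.x,f(r.x).reshape(-1,2)
E
python3 - <<'E'
from fit import *
jt=('top1',q(.036,.026,.04),px([(73,115),(220,82),(263,290),(110,323)],6,0,0,212,280))
js=[(218,38),(297,102),(168,205),(80,143)]
ct=[('top1',q(.035,.025,.02),px([(415,108),(597,70),(655,315),(478,355)],7.5,360,0,362,284)),
    ('top1',q(.024,.012,.05),px([(497,135),(573,115),(610,285),(522,300)],7.5,360,0,362,284))]
gs=q(.024,.012,.05); G=[(572,32),(613,75),(523,145),(483,108)]
S=[(667,117),(532,240),(430,158)]
for nm,o in (('jig top',[jt]),('cov top',ct)):
    p,r=fit(o,[.5,0,.2]); print(nm,p[:2],np.degrees(p[2]),np.abs(r).max(0))
for k in range(4):
    p,r=fit([('side1',q(.036,.026,.04),px(js[k:]+js[:k],6,0,0,212,205))],[.5,.15,.2]); print('jig side',k,p[:2],np.degrees(p[2]),np.abs(r).max())
    p,r=fit([('side1',gs,px(G[k:]+G[:k],6,390,0,290,295))],[.5,-.15,.2]); print('cov side',k,p[:2],np.degrees(p[2]),np.abs(r).max())
    p,r=fit([('side1',(q(.035,.025,.02)*2)[k:k+3],px(S,6,390,0,290,295))],[.5,-.15,.2]); print('plate side',k,p[:2],np.degrees(p[2]),np.abs(r).max())
print('pin',ray('top1',px((158,188),6,0,0,212,280),.05),ray('side1',px((195,98),6,0,0,212,205),.05))
for n,U in (('jarA',(307,281)),('jarB',(305,319)),):print(n,ray('top1',U,.036))
E
```

```text
jig top [0.47317258 0.13067983] 11.223339704428316 [0.19860583 0.13793127]
cov top [ 0.46999359 -0.16958704] 10.500338911224953 [1.2555181  0.76605686]
jig side 0 [0.47268259 0.13127923] 12.071440548328034 0.8761070120299337
cov side 0 [ 0.46819509 -0.17063774] 7.877777724171605 1.7257310327725008
plate side 0 [ 0.46588337 -0.17067596] -63.81644957690585 11.31629103757922
jig side 1 [0.4719559  0.13265615] -88.61265204364857 7.713137660122129
cov side 1 [ 0.46889514 -0.16921979] -100.69015348657055 10.368249806581446
plate side 1 [ 0.46853281 -0.17014203] 10.818486648349152 0.4706356899212665
jig side 2 [0.49008709 0.15992601] 37.68207327741278 36.3445012354824
cov side 2 [ 0.46819509 -0.17063774] 187.87779535627033 1.725729977813046
plate side 2 [ 0.46588338 -0.17067596] 116.18355660476053 11.316293375041823
jig side 3 [0.47195592 0.13265613] 91.38666127423949 7.713291586681805
cov side 3 [ 0.46889515 -0.16921979] 79.3104156494923 10.36816727405602
plate side 3 [ 0.46853281 -0.17014203] -169.181517114593 0.4706356453191347
pin [0.47753917 0.1319294  0.05      ] [0.47639365 0.13239588 0.05      ]
jarA [ 0.53632303 -0.00862286  0.036     ]
jarB [ 0.45857764 -0.0030752   0.036     ]
```

Both views agree to about 1–2 mm:

| Item | x, y (m) | yaw |
|---|---|---|
| Jig | 0.473, 0.131 | about 11.5° |
| Pin | 0.477, 0.132 (about +4 mm along the jig) | – |
| Cover | 0.469, -0.170 | about 10.8° |

Next I'll work out the approach.

```bash
cat >> h.py <<'E'
from scipy.spatial.transform import Rotation as Ro
def go(xyz,yaw,cur=None):
    "tool-frame shift (cm) and twist (deg) from the present pose to xyz, yaw, tool down; returns end pose"
    if cur is None:
        o=env.get_obs(); cur=(o['tool_pos'],Ro.from_euler('xyz',o['tool_rot'],degrees=True))
        print('t',round(o['time_s'],2),'pos',o['tool_pos'].round(4),'rot',o['tool_rot'].round(2),'F',o['force'].round(2),'T',o['wrist_torque'].round(2),'w',round(o['grip_width'],4),'g',round(o['grasp_force'],1))
    T=Ro.from_euler('xyz',[180,0,yaw],degrees=True)
    print('xyz',(cur[1].inv().apply(np.array(xyz)-cur[0])*100).round(2),'twist',np.degrees((cur[1].inv()*T).as_rotvec()).round(2))
    return np.array(xyz),T
E
python3 - <<'E'
from h import *
c=go([.50,.20,.35],190.8); c=go([.469,-.170,.28],190.8,c); go([.469,-.170,.207],190.8,c)
E
```

```text
t 0.1 pos [0.2584 0.5962 0.4038] rot [-1.7990e+02  1.0000e-02  1.5658e+02] F [ 0.11  0.24 -0.25] T [ 0.06 -0.   -0.01] w 0.087 g 0.0
xyz [-37.92 -26.74   5.43] twist [-1.000e-01 -2.000e-02 -3.422e+01]
xyz [  9.98 -35.76   7.  ] twist [0. 0. 0.]
xyz [ 0.  -0.   7.3] twist [0. 0. 0.]
```

Emit:
servo_tool:
  plan:
    - {"xyz": [-19,-13.4,2.7],"twist": [0,0,-17]}
    - {"xyz": [-37.9,-26.7,5.4],"twist": [-0.1,0,-34.2]}
    - {"xyz": [-37.9,-26.7,5.4],"twist": [-0.1,0,-34.2]}
    - {"xyz": [-37.9,-26.7,5.4],"twist": [-0.1,0,-34.2]}
    - {"xyz": [-37.9,-26.7,5.4],"twist": [-0.1,0,-34.2]}
    - {"xyz": [-37.9,-26.7,5.4],"twist": [-0.1,0,-34.2]}
    - {"xyz": [-37.9,-26.7,5.4],"twist": [-0.1,0,-34.2]}
    - {"xyz": [-37.9,-26.7,5.4],"twist": [-0.1,0,-34.2]}
    - {"xyz": [-37.9,-26.7,5.4],"twist": [-0.1,0,-34.2]}
    - {"xyz": [-37.9,-26.7,5.4],"twist": [-0.1,0,-34.2]}

```text
validation failed for argument at $.pl...
```

Emit:
servo_tool:
  plan:
    - {"xyz": [-19,-13.4,2.7],"twist": [0,0,-17],"jaw": 0}
    - {"xyz": [-37.9,-26.7,5.4],"twist": [-0.1,0,-34.2],"jaw": 0}
    - {"xyz": [-37.9,-26.7,5.4],"twist": [-0.1,0,-34.2],"jaw": 0}
    - {"xyz": [-37.9,-26.7,5.4],"twist": [-0.1,0,-34.2],"jaw": 0}
    - {"xyz": [-37.9,-26.7,5.4],"twist": [-0.1,0,-34.2],"jaw": 0}
    - {"xyz": [-37.9,-26.7,5.4],"twist": [-0.1,0,-34.2],"jaw": 0}
    - {"xyz": [-37.9,-26.7,5.4],"twist": [-0.1,0,-34.2],"jaw": 0}
    - {"xyz": [-37.9,-26.7,5.4],"twist": [-0.1,0,-34.2],"jaw": 0}
    - {"xyz": [-37.9,-26.7,5.4],"twist": [-0.1,0,-34.2],"jaw": 0}
    - {"xyz": [-37.9,-26.7,5.4],"twist": [-0.1,0,-34.2],"jaw": 0}
  newtons: 30

```text
time_s: 0.93
tool_pos: [0.473, 0.2439, 0.3565]
tool_rot: [179.9, 0.0, -169.2]
force: [0.9, 0.8, 0.1]
grip_width: 0.0873
grasp_force: 0.0
```

Emit:
servo_tool:
  plan:
    - {"xyz": [8.1,-40.6,7.6],"twist": [0,0,0],"jaw": 0}
    - {"xyz": [8.1,-40.6,7.6],"twist": [0,0,0],"jaw": 0}
    - {"xyz": [8.1,-40.6,7.6],"twist": [0,0,0],"jaw": 0}
    - {"xyz": [8.1,-40.6,7.6],"twist": [0,0,0],"jaw": 0}
    - {"xyz": [8.1,-40.6,7.6],"twist": [0,0,0],"jaw": 0}
    - {"xyz": [8.1,-40.6,7.6],"twist": [0,0,0],"jaw": 0}
    - {"xyz": [8.1,-40.6,7.6],"twist": [0,0,0],"jaw": 0}
    - {"xyz": [8.1,-40.6,7.6],"twist": [0,0,0],"jaw": 0}
    - {"xyz": [8.1,-40.6,7.6],"twist": [0,0,0],"jaw": 0}
    - {"xyz": [8.1,-40.6,7.6],"twist": [0,0,0],"jaw": 0}

```text
time_s: 1.77
tool_pos: [0.4682, -0.1656, 0.2806]
tool_rot: [179.9, 0.1, -169.2]
force: [0.5, 0.4, 0.2]
grip_width: 0.0869
grasp_force: 0.0
```

Emit:
servo_tool:
  plan:
    - {"xyz": [0,0,0],"twist": [0,0,0],"jaw": 0}
    - {"xyz": [0,0,0],"twist": [0,0,0],"jaw": 0}
    - {"xyz": [0,0,0],"twist": [0,0,0],"jaw": 0}

```text
time_s: 2.02
tool_pos: [0.4688, -0.1633, 0.2806]
tool_rot: [179.9, -0.0, -169.2]
force: [-0.1, 0.9, -0.2]
grip_width: 0.0873
grasp_force: 0.0
```

Run:
```python
from h import *
c=go([.469,-.170,.28],190.8); go([.469,-.170,.207],190.8)
```

```text
t 2.02 pos [ 0.4688 -0.1633  0.2806] rot [ 1.7986e+02 -1.0000e-02 -1.6924e+02] F [-0.13  0.92 -0.18] T [ 0.1  -0.01  0.04] w 0.0873 g 0.0
xyz [ 0.1  -0.66  0.06] twist [ 0.14 -0.01 -0.04]
t 2.02 pos [ 0.4688 -0.1633  0.2806] rot [ 1.7986e+02 -1.0000e-02 -1.6924e+02] F [-0.13  0.92 -0.18] T [ 0.1  -0.01  0.04] w 0.0873 g 0.0
xyz [ 0.1  -0.68  7.36] twist [ 0.14 -0.01 -0.04]
```

Emit:
servo_tool:
  plan:
    - {"xyz": [0.1,-0.7,2.0],"twist": [0.1,0,0],"jaw": 0}
    - {"xyz": [0.1,-0.7,4.5],"twist": [0.1,0,0],"jaw": 0}
    - {"xyz": [0.1,-0.7,6.5],"twist": [0.1,0,0],"jaw": 0}
    - {"xyz": [0.1,-0.7,7.3],"twist": [0.1,0,0],"jaw": 0}
    - {"xyz": [0.1,-0.7,7.3],"twist": [0.1,0,0],"jaw": 0}
    - {"xyz": [0.1,-0.7,7.3],"twist": [0.1,0,0],"jaw": 0}

```text
time_s: 2.52
tool_pos: [0.4696, -0.1696, 0.2083]
tool_rot: [180.0, 0.0, -169.1]
force: [0.1, 0.4, 0.2]
grip_width: 0.0869
grasp_force: 0.0
```

Run:
```python
from h import *
go([.469,-.170,.207],190.8); snap('side','side2'); 
# predicted fingertip line & grip in image
print(proj('side2',[.469,-.17,.05]))
crop('side2','c3',270,210,110,130,4.6)
```

```text
t 2.52 pos [ 0.4696 -0.1696  0.2083] rot [ 1.7999e+02  3.0000e-02 -1.6912e+02] F [0.05 0.36 0.18] T [ 0.06 -0.05  0.02] w 0.0869 g 0.0
xyz [ 0.07 -0.02  0.13] twist [0.01 0.03 0.08]
[316.05747052 309.13316363]
```

View pics/c3.png

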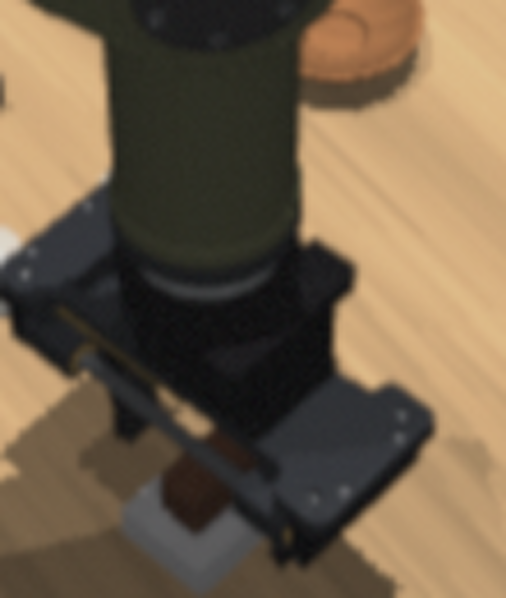

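The grip bar sits between the open fingers, at about c3 (205,485), with the tips over the plate. Closing.

Emit:
servo_tool:
  plan:
    - {"xyz": [0,0,0.1],"twist": [0,0,0],"jaw": 0.5}
    - {"xyz": [0,0,0.1],"twist": [0,0,0],"jaw": 0.8}
    - {"xyz": [0,0,0.1],"twist": [0,0,0],"jaw": 1}
    - {"xyz": [0,0,0.1],"twist": [0,0,0],"jaw": 1}
    - {"xyz": [0,0,0.1],"twist": [0,0,0],"jaw": 1}
    - {"xyz": [0,0,0.1],"twist": [0,0,0],"jaw": 1}
    - {"xyz": [0,0,0.1],"twist": [0,0,0],"jaw": 1}
    - {"xyz": [0,0,0.1],"twist": [0,0,0],"jaw": 1}
    - {"xyz": [0,0,0.1],"twist": [0,0,0],"jaw": 1}
    - {"xyz": [0,0,0.1],"twist": [0,0,0],"jaw": 1}
  newtons: 50

```text
time_s: 3.4
tool_pos: [0.4692, -0.1706, 0.2069]
tool_rot: [-180.0, 0.0, -169.2]
force: [-0.1, -0.5, 1.8]
grip_width: 0.0283
grasp_force: 0.0
```

Run:
```python
from h import *
go([.469,-.170,.207],190.8)
```

```text
t 3.4 pos [ 0.4692 -0.1706  0.2069] rot [-1.8000e+02  3.0000e-02 -1.6922e+02] F [-0.06 -0.46  1.82] T [ 0.06 -0.    0.  ] w 0.0283 g 0.0
xyz [ 0.01  0.07 -0.01] twist [-0.    0.03 -0.02]
```

Still closing (28 mm open), so I'll hold a little longer.

Emit:
servo_tool:
  plan:
    - {"xyz": [0,0,0],"twist": [0,0,0],"jaw": 1}
    - {"xyz": [0,0,0],"twist": [0,0,0],"jaw": 1}
    - {"xyz": [0,0,0],"twist": [0,0,0],"jaw": 1}
    - {"xyz": [0,0,0],"twist": [0,0,0],"jaw": 1}
    - {"xyz": [0,0,0],"twist": [0,0,0],"jaw": 1}
    - {"xyz": [0,0,0],"twist": [0,0,0],"jaw": 1}

```text
time_s: 3.9
tool_pos: [0.4692, -0.1704, 0.2069]
tool_rot: [180.0, 0.0, -169.2]
force: [-1.0, 0.9, 1.0]
grip_width: 0.0239
grasp_force: 50.0
```

Run:
```python
from h import *
go([.469,-.170,.207],190.8)
```

```text
t 3.9 pos [ 0.4692 -0.1704  0.2069] rot [ 1.7998e+02  2.0000e-02 -1.6921e+02] F [-0.99  0.87  0.96] T [ 0.46  0.18 -0.02] w 0.0239 g 50.0
xyz [ 0.01  0.05 -0.01] twist [ 0.02  0.02 -0.01]
```

The cover is gripped: 23.9 mm opening, 50 N. Lift it.

Emit:
servo_tool:
  plan:
    - {"xyz": [0,0,-1],"twist": [0,0,0],"jaw": 1}
    - {"xyz": [0,0,-3],"twist": [0,0,0],"jaw": 1}
    - {"xyz": [0,0,-5.5],"twist": [0,0,0],"jaw": 1}
    - {"xyz": [0,0,-8],"twist": [0,0,0],"jaw": 1}
    - {"xyz": [0,0,-10],"twist": [0,0,0],"jaw": 1}
    - {"xyz": [0,0,-11],"twist": [0,0,0],"jaw": 1}
    - {"xyz": [0,0,-11],"twist": [0,0,0],"jaw": 1}
    - {"xyz": [0,0,-11],"twist": [0,0,0],"jaw": 1}
    - {"xyz": [0,0,-11],"twist": [0,0,0],"jaw": 1}

```text
time_s: 4.65
tool_pos: [0.4685, -0.1704, 0.3155]
tool_rot: [180.0, -0.1, -169.2]
force: [-0.1, 0.9, -4.0]
grip_width: 0.0238
grasp_force: 50.0
```

Run:
```python
from h import *
go([.4672,.1302,.317],191.5)
```

```text
t 4.65 pos [ 0.4685 -0.1704  0.3155] rot [ 1.7996e+02 -1.1000e-01 -1.6923e+02] F [-0.11  0.93 -4.04] T [0.09 0.03 0.01] w 0.0238 g 50.0
xyz [-5.49 29.56 -0.14] twist [ 0.04 -0.11 -0.73]
```

Emit:
servo_tool:
  plan:
    - {"xyz": [-0.3,1.5,0],"twist": [0,0,-0.1],"jaw": 1}
    - {"xyz": [-0.8,4.5,0],"twist": [0,0,-0.2],"jaw": 1}
    - {"xyz": [-1.5,8,0],"twist": [0,0,-0.3],"jaw": 1}
    - {"xyz": [-2.2,12,0],"twist": [0,0,-0.4],"jaw": 1}
    - {"xyz": [-3,16,0],"twist": [0,0,-0.5],"jaw": 1}
    - {"xyz": [-3.7,20,0],"twist": [0,0,-0.6],"jaw": 1}
    - {"xyz": [-4.4,24,0],"twist": [0,0,-0.7],"jaw": 1}
    - {"xyz": [-5.1,27.5,0],"twist": [0,0,-0.7],"jaw": 1}
    - {"xyz": [-5.4,29.2,0],"twist": [0,0,-0.7],"jaw": 1}
    - {"xyz": [-5.5,29.6,0],"twist": [0,-0.1,-0.7],"jaw": 1}

```text
time_s: 5.48
tool_pos: [0.4666, 0.1349, 0.3151]
tool_rot: [180.0, -0.0, -168.1]
force: [0.8, 0.9, -3.6]
grip_width: 0.0238
grasp_force: 50.0
```

Emit:
servo_tool:
  plan:
    - {"xyz": [0,0,0],"twist": [0,0,0],"jaw": 1}
    - {"xyz": [0,0,0],"twist": [0,0,0],"jaw": 1}
    - {"xyz": [0,0,0],"twist": [0,0,0],"jaw": 1}
    - {"xyz": [0,0,0],"twist": [0,0,0],"jaw": 1}

```text
time_s: 5.82
tool_pos: [0.468, 0.1287, 0.3166]
tool_rot: [-180.0, 0.1, -168.7]
force: [0.4, 1.0, -3.8]
grip_width: 0.0234
grasp_force: 50.0
```

Run:
```python
from h import *
go([.4672,.1302,.265],191.5)
snap('side','side3'); crop('side3','c4',190,130,110,140,4.2)
import json
p=np.array([.4672,.1302]); c,s=np.cos(np.radians(11.5)),np.sin(np.radians(11.5))
o=env.get_obs()['tool_pos']
for m in q if 0 else [(a*.035,b*.025) for a,b in((1,1),(1,-1),(-1,-1),(-1,1))]:
    u=proj('side3',[o[0]+c*m[0]-s*m[1],o[1]+s*m[0]+c*m[1],o[2]-.187]); print(m,((u-[190,130])*4.2).round(0))
```

```text
t 5.82 pos [0.468  0.1287 0.3166] rot [-1.7997e+02  9.0000e-02 -1.6869e+02] F [ 0.38  0.99 -3.85] T [ 0.01  0.05 -0.03] w 0.0234 g 50.0
xyz [0.06 0.17 5.16] twist [-0.03  0.09 -0.19]
(0.035, 0.025) [217. 236.]
(0.035, -0.025) [279. 278.]
(-0.035, -0.025) [181. 348.]
(-0.035, 0.025) [119. 303.]
```

View pics/c4.png

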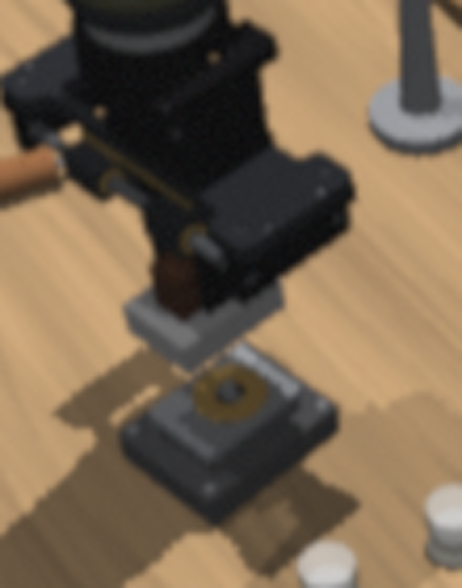

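The cover hangs level above the jig, with its front corner at about c4 (190,340). The predicted corner is (181,348), so it may sit a few mm off along x in the grasp. I'll zoom in to check.

Run:
```python
from h import *
crop('side3','c5',214,186,50,40,14)
o=env.get_obs()['tool_pos'];c,s=np.cos(np.radians(11.3)),np.sin(np.radians(11.3))
for a,b in((1,1),(1,-1),(-1,-1),(-1,1)):
  m=(a*.035,b*.025)
  for z in(.187,.207):
    u=proj('side3',[o[0]+c*m[0]-s*m[1],o[1]+s*m[0]+c*m[1],o[2]-z]); print(a,b,z,((u-[214,186]+.5)*14-.5).round(0))
```

```text
1 1 0.187 [394.   8.]
1 1 0.207 [409.  96.]
1 -1 0.187 [601. 151.]
1 -1 0.207 [614. 239.]
-1 -1 0.187 [273. 383.]
-1 -1 0.207 [289. 471.]
-1 1 0.187 [ 66. 232.]
-1 1 0.207 [ 85. 319.]
```

View pics/c5.png

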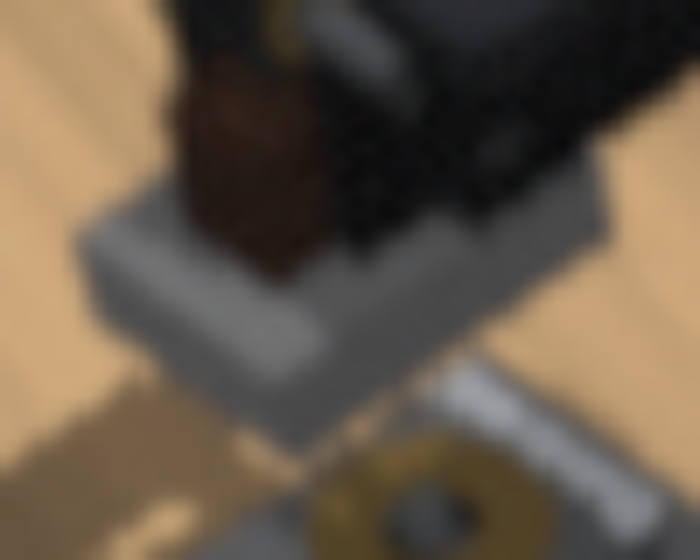

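Zoomed, the plate's left-top corner at (78,237) and right-top at (600,155) match the prediction to under 1 mm. The cover is centred in the grasp. Now lower it to just above the pin, about 10 mm short of it along the jig.

Emit:
servo_tool:
  plan:
    - {"xyz": [0.1,0.2,1],"twist": [0,0.1,-0.2],"jaw": 1}
    - {"xyz": [0.1,0.2,2.5],"twist": [0,0.1,-0.2],"jaw": 1}
    - {"xyz": [0.1,0.2,4],"twist": [0,0.1,-0.2],"jaw": 1}
    - {"xyz": [0.1,0.2,5],"twist": [0,0.1,-0.2],"jaw": 1}
    - {"xyz": [0.1,0.2,5.3],"twist": [0,0.1,-0.2],"jaw": 1}
    - {"xyz": [0.1,0.2,5.4],"twist": [0,0.1,-0.2],"jaw": 1}
    - {"xyz": [0.1,0.2,5.4],"twist": [0,0.1,-0.2],"jaw": 1}
    - {"xyz": [0.1,0.2,5.4],"twist": [0,0.1,-0.2],"jaw": 1}

```text
time_s: 6.53
tool_pos: [0.467, 0.1323, 0.2637]
tool_rot: [180.0, 0.1, -168.3]
force: [0.9, -0.0, -2.8]
grip_width: 0.0235
grasp_force: 50.0
```

Run:
```python
from h import *
go([.4672,.1302,.2565],191.5)
```

```text
t 6.53 pos [0.467  0.1323 0.2637] rot [ 1.7999e+02  1.1000e-01 -1.6833e+02] F [ 0.85 -0.   -2.79] T [ 0.02 -0.08 -0.01] w 0.0235 g 50.0
xyz [ 0.02 -0.21  0.72] twist [0.01 0.11 0.17]
```

Emit:
servo_tool:
  plan:
    - {"xyz": [0,0,0],"twist": [0,0,0],"jaw": 1}
    - {"xyz": [0,0,0],"twist": [0,0,0],"jaw": 1}
    - {"xyz": [0,0,0],"twist": [0,0,0],"jaw": 1}
    - {"xyz": [0,0,0],"twist": [0,0,0],"jaw": 1}
    - {"xyz": [0,0,0],"twist": [0,0,0],"jaw": 1}
    - {"xyz": [0,0,0],"twist": [0,0,0],"jaw": 1}
    - {"xyz": [0,0,0],"twist": [0,0,0],"jaw": 1}
    - {"xyz": [0,0,0],"twist": [0,0,0],"jaw": 1}

```text
time_s: 7.2
tool_pos: [0.4666, 0.1322, 0.263]
tool_rot: [-180.0, 0.0, -168.3]
force: [0.1, -0.2, -2.4]
grip_width: 0.024
grasp_force: 50.0
```

Run:
```python
from h import *
go([.4672,.1302,.2565],191.5)
```

```text
t 7.2 pos [0.4666 0.1322 0.263 ] rot [-1.8000e+02  3.0000e-02 -1.6832e+02] F [ 0.14 -0.17 -2.45] T [0.08 0.03 0.03] w 0.024 g 50.0
xyz [-0.02 -0.21  0.65] twist [-0.    0.03  0.18]
```

Emit:
servo_tool:
  plan:
    - {"xyz": [0,-0.2,0.1],"twist": [0,0,0.1],"jaw": 1}
    - {"xyz": [0,-0.2,0.2],"twist": [0,0,0.1],"jaw": 1}
    - {"xyz": [0,-0.2,0.3],"twist": [0,0,0.1],"jaw": 1}
    - {"xyz": [0,-0.2,0.4],"twist": [0,0,0.1],"jaw": 1}
    - {"xyz": [0,-0.2,0.5],"twist": [0,0,0.1],"jaw": 1}
    - {"xyz": [0,-0.2,0.55],"twist": [0,0,0.1],"jaw": 1}
    - {"xyz": [0,-0.2,0.6],"twist": [0,0,0.1],"jaw": 1}
    - {"xyz": [0,-0.2,0.6],"twist": [0,0,0.1],"jaw": 1}
    - {"xyz": [0,-0.2,0.6],"twist": [0,0,0.1],"jaw": 1}

```text
time_s: 7.95
tool_pos: [0.467, 0.1303, 0.257]
tool_rot: [-180.0, 0.0, -168.4]
force: [-0.3, 0.8, -3.1]
grip_width: 0.0235
grasp_force: 50.0
```

Run:
```python
from h import *
go([.4672,.1302,.2565],191.5)
```

```text
t 7.95 pos [0.467  0.1303 0.257 ] rot [-1.8000e+02  4.0000e-02 -1.6842e+02] F [-0.29  0.85 -3.08] T [ 0.03  0.03 -0.03] w 0.0235 g 50.0
xyz [-0.02 -0.01  0.05] twist [-0.    0.04  0.08]
```

Emit:
servo_tool:
  plan:
    - {"xyz": [0,0,0.03],"twist": [0,0,0.1],"jaw": 1}
    - {"xyz": [0,0,0.05],"twist": [0,0,0.1],"jaw": 1}
    - {"xyz": [0,0,0.08],"twist": [0,0,0.1],"jaw": 1}
    - {"xyz": [0,0,0.1],"twist": [0,0,0.1],"jaw": 1}
    - {"xyz": [0,0,0.1],"twist": [0,0,0.1],"jaw": 1}
    - {"xyz": [0,0,0.1],"twist": [0,0,0.1],"jaw": 1}

```text
time_s: 8.45
tool_pos: [0.4671, 0.1303, 0.2566]
tool_rot: [180.0, 0.1, -168.5]
force: [-3.5, -1.5, 6.2]
grip_width: 0.0236
grasp_force: 50.0
```

Run:
```python
from h import *
go([.4672,.1302,.2565],191.5)
```

```text
t 8.45 pos [0.4671 0.1303 0.2566] rot [ 1.7999e+02  5.0000e-02 -1.6852e+02] F [-3.46 -1.52  6.21] T [-0.14  0.69  0.  ] w 0.0236 g 50.0
xyz [-0.01 -0.01  0.01] twist [ 0.01  0.05 -0.02]
```

Contact with the pin top at 0.2566 (0.2569 predicted), about 9 N. I'll ease off a little and slide along jig +x (tool -x).

Emit:
servo_tool:
  plan:
    - {"xyz": [0,0,-0.02],"twist": [0,0,0],"jaw": 1}
    - {"xyz": [-0.05,0,-0.02],"twist": [0,0,0],"jaw": 1}
    - {"xyz": [-0.1,0,-0.02],"twist": [0,0,0],"jaw": 1}
    - {"xyz": [-0.15,0,-0.02],"twist": [0,0,0],"jaw": 1}
    - {"xyz": [-0.2,0,-0.02],"twist": [0,0,0],"jaw": 1}
    - {"xyz": [-0.25,0,-0.02],"twist": [0,0,0],"jaw": 1}
    - {"xyz": [-0.3,0,-0.02],"twist": [0,0,0],"jaw": 1}
    - {"xyz": [-0.3,0,-0.02],"twist": [0,0,0],"jaw": 1}

```text
time_s: 9.12
tool_pos: [0.469, 0.1307, 0.2566]
tool_rot: [180.0, -0.2, -168.5]
force: [-6.2, -1.3, 11.0]
grip_width: 0.0235
grasp_force: 50.0
```

Emit:
servo_tool:
  plan:
    - {"xyz": [-0.05,0,0],"twist": [0,0,0],"jaw": 1}
    - {"xyz": [-0.1,0,0],"twist": [0,0,0],"jaw": 1}
    - {"xyz": [-0.15,0,0],"twist": [0,0,0],"jaw": 1}
    - {"xyz": [-0.2,0,0],"twist": [0,0,0],"jaw": 1}
    - {"xyz": [-0.2,0,0],"twist": [0,0,0],"jaw": 1}

```text
time_s: 9.53
tool_pos: [0.4712, 0.1312, 0.2564]
tool_rot: [180.0, -0.1, -168.5]
force: [-5.5, -1.3, 7.0]
grip_width: 0.0236
grasp_force: 50.0
```

Run:
```python
from h import *
go([.477,.1322,.2565],191.5)
```

```text
t 9.53 pos [0.4712 0.1312 0.2564] rot [ 1.7999e+02 -1.2000e-01 -1.6852e+02] F [-5.51 -1.31  6.96] T [-0.25  1.31  0.04] w 0.0236 g 50.0
xyz [-0.59 -0.01 -0.01] twist [ 0.01 -0.12 -0.02]
```

Emit:
servo_tool:
  plan:
    - {"xyz": [-0.05,0,0],"twist": [0,0,0],"jaw": 1}
    - {"xyz": [-0.1,0,0],"twist": [0,0,0],"jaw": 1}
    - {"xyz": [-0.15,0,0],"twist": [0,0,0],"jaw": 1}
    - {"xyz": [-0.2,0,0],"twist": [0,0,0],"jaw": 1}
    - {"xyz": [-0.2,0,0],"twist": [0,0,0],"jaw": 1}

```text
time_s: 9.95
tool_pos: [0.474, 0.1316, 0.2556]
tool_rot: [-180.0, 0.1, -168.5]
force: [0.0, -0.1, -2.1]
grip_width: 0.0239
grasp_force: 50.0
```

Emit:
servo_tool:
  plan:
    - {"xyz": [-0.05,0,0],"twist": [0,0,0],"jaw": 1}
    - {"xyz": [-0.1,0,0],"twist": [0,0,0],"jaw": 1}
    - {"xyz": [-0.15,0,0],"twist": [0,0,0],"jaw": 1}
    - {"xyz": [-0.15,0,0],"twist": [0,0,0],"jaw": 1}

```text
time_s: 10.28
tool_pos: [0.4755, 0.1319, 0.256]
tool_rot: [-180.0, 0.0, -168.5]
force: [-0.7, -0.5, -3.1]
grip_width: 0.0236
grasp_force: 50.0
```

Emit:
servo_tool:
  plan:
    - {"xyz": [-0.05,0,0],"twist": [0,0,0],"jaw": 1}
    - {"xyz": [-0.1,0,0],"twist": [0,0,0],"jaw": 1}
    - {"xyz": [-0.15,0,0],"twist": [0,0,0],"jaw": 1}
    - {"xyz": [-0.15,0,0],"twist": [0,0,0],"jaw": 1}

```text
time_s: 10.62
tool_pos: [0.4769, 0.1322, 0.2562]
tool_rot: [-180.0, 0.0, -168.5]
force: [0.4, -0.3, -2.5]
grip_width: 0.024
grasp_force: 50.0
```

Run:
```python
from h import *
go([.477,.1322,.2565],191.5)
```

```text
t 10.62 pos [0.4769 0.1322 0.2562] rot [-1.8000e+02  5.0000e-02 -1.6853e+02] F [ 0.43 -0.34 -2.55] T [ 0.01  0.03 -0.02] w 0.024 g 50.0
xyz [-0.01 -0.01 -0.03] twist [-0.    0.05 -0.03]
```

The contact force vanished, so the socket is over the pin, at the estimated centre. Lower 5 mm and check for side forces.

Emit:
servo_tool:
  plan:
    - {"xyz": [0,0,0.05],"twist": [0,0,0],"jaw": 1}
    - {"xyz": [0,0,0.1],"twist": [0,0,0],"jaw": 1}
    - {"xyz": [0,0,0.15],"twist": [0,0,0],"jaw": 1}
    - {"xyz": [0,0,0.2],"twist": [0,0,0],"jaw": 1}
    - {"xyz": [0,0,0.25],"twist": [0,0,0],"jaw": 1}
    - {"xyz": [0,0,0.25],"twist": [0,0,0],"jaw": 1}

```text
time_s: 11.12
tool_pos: [0.4767, 0.1324, 0.2536]
tool_rot: [180.0, 0.0, -168.5]
force: [-0.9, 0.2, -3.0]
grip_width: 0.0235
grasp_force: 50.0
```

Run:
```python
from h import *
go([.477,.1322,.2510],191.5)
```

```text
t 11.12 pos [0.4767 0.1324 0.2536] rot [ 1.7999e+02  2.0000e-02 -1.6852e+02] F [-0.92  0.2  -2.98] T [ 0.25  0.08 -0.04] w 0.0235 g 50.0
xyz [-0.03 -0.02  0.26] twist [ 0.01  0.02 -0.02]
```

Emit:
servo_tool:
  plan:
    - {"xyz": [0,0,0.05],"twist": [0,0,0],"jaw": 1}
    - {"xyz": [0,0,0.1],"twist": [0,0,0],"jaw": 1}
    - {"xyz": [0,0,0.15],"twist": [0,0,0],"jaw": 1}
    - {"xyz": [0,0,0.2],"twist": [0,0,0],"jaw": 1}
    - {"xyz": [0,0,0.25],"twist": [0,0,0],"jaw": 1}
    - {"xyz": [0,0,0.25],"twist": [0,0,0],"jaw": 1}

```text
time_s: 11.62
tool_pos: [0.4767, 0.1325, 0.2511]
tool_rot: [180.0, 0.0, -168.5]
force: [-0.8, 1.7, -2.1]
grip_width: 0.0234
grasp_force: 50.0
```

Run:
```python
from h import *
go([.477,.1322,.2449],191.5)
```

```text
t 11.62 pos [0.4767 0.1325 0.2511] rot [ 1.7999e+02  2.0000e-02 -1.6851e+02] F [-0.82  1.67 -2.13] T [ 0.44  0.27 -0.02] w 0.0234 g 50.0
xyz [-0.03 -0.03  0.62] twist [ 0.01  0.02 -0.01]
```

The pin is in the socket, since z is well below pin-top height with only 2 N of side force. I'll nudge 0.3 mm in y and press on down.

Emit:
servo_tool:
  plan:
    - {"xyz": [0,0.03,0.05],"twist": [0,0,0],"jaw": 1}
    - {"xyz": [0,0.03,0.1],"twist": [0,0,0],"jaw": 1}
    - {"xyz": [0,0.03,0.15],"twist": [0,0,0],"jaw": 1}
    - {"xyz": [0,0.03,0.2],"twist": [0,0,0],"jaw": 1}
    - {"xyz": [0,0.03,0.25],"twist": [0,0,0],"jaw": 1}
    - {"xyz": [0,0.03,0.3],"twist": [0,0,0],"jaw": 1}
    - {"xyz": [0,0.03,0.3],"twist": [0,0,0],"jaw": 1}
    - {"xyz": [0,0.03,0.3],"twist": [0,0,0],"jaw": 1}

```text
time_s: 12.28
tool_pos: [0.4767, 0.1326, 0.2485]
tool_rot: [180.0, 0.0, -168.5]
force: [-3.6, 0.8, 4.9]
grip_width: 0.0232
grasp_force: 50.0
```

Emit:
servo_tool:
  plan:
    - {"xyz": [0,0,0.05],"twist": [0,0,0],"jaw": 1}
    - {"xyz": [0,0,0.1],"twist": [0,0,0],"jaw": 1}
    - {"xyz": [0,0,0.15],"twist": [0,0,0],"jaw": 1}
    - {"xyz": [0,0,0.2],"twist": [0,0,0],"jaw": 1}
    - {"xyz": [0,0,0.25],"twist": [0,0,0],"jaw": 1}
    - {"xyz": [0,0,0.25],"twist": [0,0,0],"jaw": 1}
    - {"xyz": [0,0,0.25],"twist": [0,0,0],"jaw": 1}

```text
time_s: 12.87
tool_pos: [0.4768, 0.1326, 0.2461]
tool_rot: [180.0, 0.0, -168.5]
force: [-4.2, 0.7, 6.3]
grip_width: 0.0236
grasp_force: 50.0
```

Run:
```python
from h import *
go([.477,.1322,.2449],191.5)
```

```text
t 12.87 pos [0.4768 0.1326 0.2461] rot [ 1.7999e+02  3.0000e-02 -1.6852e+02] F [-4.22  0.7   6.3 ] T [0.19 1.13 0.03] w 0.0236 g 50.0
xyz [-0.02 -0.04  0.12] twist [ 0.01  0.03 -0.02]
```

The springs are compressing as they should. A -4 N side force in x suggests a 0.3 mm correction, and then down to the stop.

Emit:
servo_tool:
  plan:
    - {"xyz": [0.03,0,0.03],"twist": [0,0,0],"jaw": 1}
    - {"xyz": [0.04,0,0.06],"twist": [0,0,0],"jaw": 1}
    - {"xyz": [0.04,0,0.09],"twist": [0,0,0],"jaw": 1}
    - {"xyz": [0.04,0,0.12],"twist": [0,0,0],"jaw": 1}
    - {"xyz": [0.04,0,0.14],"twist": [0,0,0],"jaw": 1}
    - {"xyz": [0.04,0,0.14],"twist": [0,0,0],"jaw": 1}
    - {"xyz": [0.04,0,0.14],"twist": [0,0,0],"jaw": 1}

```text
time_s: 13.45
tool_pos: [0.4766, 0.1325, 0.245]
tool_rot: [180.0, 0.1, -168.5]
force: [-4.6, 0.8, 8.4]
grip_width: 0.0236
grasp_force: 50.0
```

Emit:
servo_tool:
  plan:
    - {"xyz": [0,0,0.02],"twist": [0,0,0],"jaw": 1}
    - {"xyz": [0,0,0.04],"twist": [0,0,0],"jaw": 1}
    - {"xyz": [0,0,0.04],"twist": [0,0,0],"jaw": 1}
    - {"xyz": [0,0,0.04],"twist": [0,0,0],"jaw": 1}

```text
time_s: 13.78
tool_pos: [0.4766, 0.1325, 0.2449]
tool_rot: [180.0, 0.1, -168.5]
force: [-5.2, 0.2, 9.1]
grip_width: 0.024
grasp_force: 50.0
```

Run:
```python
from h import *
go([.477,.1322,.2449],191.5)
```

```text
t 13.78 pos [0.4766 0.1325 0.2449] rot [ 1.7999e+02  8.0000e-02 -1.6852e+02] F [-5.24  0.2   9.15] T [ 0.12  1.24 -0.03] w 0.024 g 50.0
xyz [-0.03 -0.04 -0.  ] twist [ 0.01  0.08 -0.02]
```

Emit:
servo_tool:
  plan:
    - {"xyz": [0.02,0,0.02],"twist": [0,0,0],"jaw": 1}
    - {"xyz": [0.03,0,0.04],"twist": [0,0,0],"jaw": 1}
    - {"xyz": [0.03,0,0.06],"twist": [0,0,0],"jaw": 1}
    - {"xyz": [0.03,0,0.06],"twist": [0,0,0],"jaw": 1}
    - {"xyz": [0.03,0,0.06],"twist": [0,0,0],"jaw": 1}
    - {"xyz": [0.03,0,0.06],"twist": [0,0,0],"jaw": 1}

```text
time_s: 14.28
tool_pos: [0.4766, 0.1325, 0.2449]
tool_rot: [180.0, 0.1, -168.5]
force: [-5.7, -0.5, 12.7]
grip_width: 0.0235
grasp_force: 50.0
```

Run:
```python
from h import *
go([.477,.1322,.2449],191.5)
```

```text
t 14.28 pos [0.4766 0.1325 0.2449] rot [ 1.7998e+02  1.1000e-01 -1.6852e+02] F [-5.65 -0.5  12.71] T [ 0.03  1.47 -0.01] w 0.0235 g 50.0
xyz [-0.04 -0.04 -0.  ] twist [ 0.02  0.11 -0.02]
```

z stays at 0.2449, the predicted stop height, while force rises, so it is on the stop. A little more push for margin, then check.

Emit:
servo_tool:
  plan:
    - {"xyz": [0,0,0.03],"twist": [0,0,0],"jaw": 1}
    - {"xyz": [0,0,0.05],"twist": [0,0,0],"jaw": 1}
    - {"xyz": [0,0,0.05],"twist": [0,0,0],"jaw": 1}
    - {"xyz": [0,0,0.05],"twist": [0,0,0],"jaw": 1}
    - {"xyz": [0,0,0.05],"twist": [0,0,0],"jaw": 1}
    - {"xyz": [0,0,0.05],"twist": [0,0,0],"jaw": 1}

```text
time_s: 14.78
tool_pos: [0.4766, 0.1325, 0.2448]
tool_rot: [180.0, 0.1, -168.5]
force: [-6.2, -0.5, 16.5]
grip_width: 0.0237
grasp_force: 50.0
```

Run:
```python
from h import *
go([.477,.1322,.2449],191.5)
snap('side','side4'); crop('side4','c6',205,185,75,65,8)
```

```text
t 14.78 pos [0.4766 0.1325 0.2448] rot [ 1.7997e+02  1.1000e-01 -1.6852e+02] F [-6.24 -0.49 16.48] T [-0.12  1.74  0.01] w 0.0237 g 50.0
xyz [-0.04 -0.04 -0.01] twist [ 0.03  0.11 -0.02]
```

View pics/c6.png

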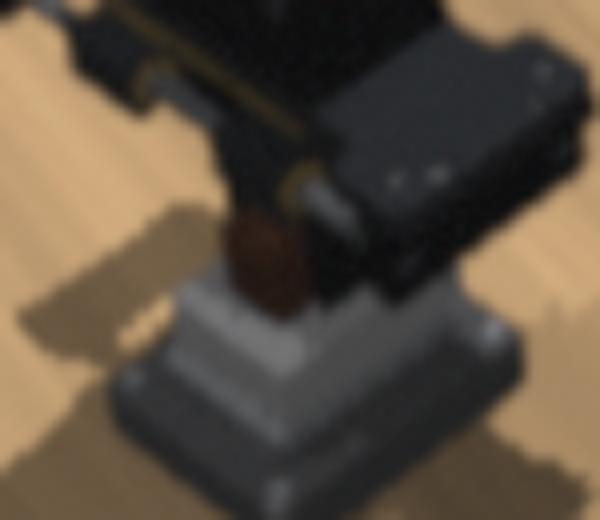

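The cover sits square on the jig, front top corner at about c6 (290,365), pressed low over the pad and still held in the fingers. Force is 16.5 N with z on the stop. Handing in.

```bash
python3 -c "
from cell import env
print(env.sign_off())"
```

```text
the job is handed in; nothing more can be done
None
```

The job is handed in: the cover is on the locating pin and pressed to the stop (z where predicted, about 16 N down), still held in the gripper after about 15 s, with no contact with the other items that I saw.

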